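Find the chest's concealed catch by touch and press it

TASK

The drawer of the small grey specimen chest is locked by a concealed catch: one of the six identical recessed black plates in its top is the release, the other five are rigid dummies. With the fingertips feel the plates, gently, until you find the one that gives, and press it fully down so that the drawer springs open by itself. Then let the plate come up and leave the chest alone with its drawer open; do not touch the drawer, and do not pick up or shift anything else on the table.

Things in the scene. Friction and masses are not known exactly. Their poses are not given: they have to be found in the camera images.
- chest: Small grey specimen chest with an aluminium top, fixed to the table, 168 (its x) x 120 (its y) x 62 mm high. Origin: centre of its underside, on the table; z up. Its drawer faces its -x side, roughly towards the robot. Five of the six black plates in its top are rigid dummies; one, in a different place each time and alike in looks, is the sprung release plate.
- panel (a point): Centre of the chest's top panel, on its upper face, 62 mm above the table; axes as the chest's. The six plates' centres lie from here at x = -46, 0 or +46 mm and y = -23 or +23 mm. Each fills a 40 x 40 mm window, its face recessed 2 mm (60 mm above the table); the ribs between windows are 6 mm wide.
- catch (a joint): how far the release plate is pressed down, m: 0 up, 0.006 fully down. A spring pushes back with about 1.7 N at the start and 3.6 N fully down, and lifts it again when let go; the drawer is freed at about 4 mm
- drawer (a joint): how far the drawer has slid out of the chest towards the chest's -x side, m: 0 shut, 0.034 fully out. A spring of about 4 N pushes it out once the catch frees it; it has no handle and stays out. While it is caught it reads below 0.002
- tin: closed grey-green sheet-metal tin, 91 x 130 x 28 mm; a bystander, origin at the centre of its underside
- glue: small white and red glue bottle with spout, 34 mm wide, 86 mm high; a bystander, origin at the centre of its underside
- cutters: yellow-handled side cutters lying flat, 42 x 119 x 12 mm; a bystander, origin at the centre of its underside
- vial: corked glass vial, 19 mm wide, 48 mm high; a bystander, origin at the centre of its underside
- wood_bowl: dark wooden bowl, 91 mm wide, 40 mm high; a bystander, origin at the centre of its underside

How it is judged (in metres and radians):
On the way:
1. the release plate is pressed down past 4.5 mm (value of joint catch above 0.0045 m), for 0.05 s.
At the end, for the whole second after the job is handed in: The drawer stands at least 28 mm out, the release plate is up again (within 1.5 mm), and every bystander is within 20 mm of where it stood (value of joint drawer above 0.028 m and value of joint catch below 0.0015 m and distance of each of tin, glue, cutters, vial, wood_bowl from where it was at the start of the episode below 0.02 m); the robot touches nothing.
It fails at once if the fingers press on anything with more than 70 N (contact force between the fingers and anything else above 70 N).
It fails at once if the robot touches the drawer with more than 2 N (contact force between any of the arm, the fingers and drawer above 2 N).
It fails at once if a bystander is shifted or lifted by more than 20 mm (distance of any of tin, glue, cutters, vial, wood_bowl from where it was at the start of the episode above 0.02 m).
It also fails if it takes over 51 s, if anything falls off the work surface, if the arm or the gripper's body presses on something with over 40 N, if the wrist force passes 120 N, or if a joint passes its speed limit or range.

ROBOT

A 7-joint arm with a two-finger parallel gripper is mounted at the origin on a cart in front of the work surface, level with it; the furniture and walls round the work are solid. World frame = base frame: x ahead of the robot, y to its left, z up, the work surface at z = 0. Lengths are in m, angles in degrees, forces in N, time in s.
With the tool pointing down it reaches from about 0.425 to 0.875 m from the base axis. Payload 4.7 kg.
Tool frame: the origin (TCP) lies midway between the tips of the shut fingers; the grasp point (between the pads) lies 19 mm behind it; z points along the fingers, x is the direction in which the jaws open and shut, and the axes are right-handed (so a half turn about z gives the same grasp; the last joint's range is limited). The gripper opens to 87 mm and grips with 3 to 60 N. Pads are 19 mm wide; open, the fingers measure 117 mm over their backs; the gripper's body (75 mm by 190 mm) begins 51 mm behind the grasp point.
Start: joints at [-62.389, 18.392, -4.016, 83.108, 1.295, 78.541, -3.26], TCP at [0.293, 0.58, 0.223] pointing down, gripper open.
Joint ranges: [-163.93, 163.93], [-17.29, 119.83], [-79.2, 71.16], [3.27, 140.29], [-89.18, 269.18], [5.43, 117.66], [-154.24, 154.24]. Speed limits (degrees/s): [147.25, 147.25, 180, 180, 180, 180, 180].

INTERFACE

Orientations are given as [roll, pitch, yaw] about the fixed x, y, z axes, in that order (R = Rz(yaw) Ry(pitch) Rx(roll)).
In Python, from cell import env gives the robot as it stands.
- The arm moves only by the tool carry_out, never from a script. Its argument "plan" is a list of rows, each an object with "grip": the closure, from 0 (fully open) to 1 (shut); "dp": the shift along the tool's x, y, z in m, a list of three; "rotation": the turn, a rotation vector about the tool's x, y, z in degrees, a list of three. In form: [{"grip": grip, "dp": [dx, dy, dz], "rotation": [wx, wy, wz]}, ...]. A call has 1 to 8 rows; each row shifts and turns the pose as measured when the row begins, along the tool's axes as they then stand; what a row does not reach is not made up. A row lasts 1/12 s, in which the tool goes at most 41.7 mm and 7.16 degrees, less where a joint would pass 70% of its speed; a pose out of reach is approached as far as the arm can. A call is refused whole if a number of a shift passes 0.0417 or a number of a turn 7.16, either way. A call with a gripper value outside its range is refused whole. The fingers move at their own pace and stop on an object; "force" is the grip in N (left out, the last holds). Time passes only in rows, so rows that do not move let the fingers close. It gives the time, the measured TCP pose, the force and the opening at its end, in the units of the state.
- env.get_obs(): the state, without advancing time (a new reading comes with each control period).
- env.read_camera(name): name is "side" or "top"; returns the picture (384x512x3 uint8, red, green, blue); there is no depth.
- env.camera_params(name): a dict with "fx", "fy", "cx", "cy" (pixels), "k1" (the pictures are not rectified: a ray, as slopes to the right and down, at radius r is drawn at 1 + k1 r^2 times it, then the intrinsics apply), "R" (3x3) and "t" (3): a world point X has camera coordinates R X + t. Camera axes: x right, y down, z forward; pixel columns grow to the right and rows downward; lengths in m; the calibration is good to about 2 mm. A picture is of the moment at which its call begins. camera_params takes no time and is no camera call.
- env.sign_off(): hands the job in, once; it reports no verdict.
The state is a dict: "time_s": time; "qpos": joint angles; "joint_velocities": joint speeds; "effort": joint torques, N m; "tool_pos": TCP position; "tool_rot": TCP orientation; "force": force on the tool from outside, world axes, zero at the start; "wrist_torque": the same for the moment, N m; "grip_width": finger opening in m.
Only numpy, scipy, OpenCV 4.12 (cv2) and the standard library are available. Lean on these libraries where they do the work, as an engineer would, in place of code of your own. Each camera call takes 0.05 s, during which the arm holds its last target. There are 200 camera calls.

## Working session

There is one attempt and no reset: what is moved stays moved. The work goes in short steps, Python scripts to look and compute and a tool call to move; the robot and the scene stay as the last step left them, time stands still between calls to the robot, and variables do not carry over. Pictures are saved under pics/ and viewed, about 8 in all and at most 12, crops included, and the job is handed in when it is done.

Besides the shell and the picture viewer there is one more tool, called after "Emit:" in YAML: its name, and indented under it one key for each argument. carry_out: Moves the arm, as the interface text tells. Its arguments: {"type":"object","properties":{"plan":{"type":"array","items":{"type":"object","properties":{"grip":{"type":"number"},"dp":{"type":"array","items":{"type":"number"}},"rotation":{"type":"array","items":{"type":"number"}}}}},"force":{"type":"number"}},"required":["plan"]}

```bash
mkdir -p pics
python3 - <<'E'
from cell import env
import cv2
o=env.get_obs()
for k in o: print(k,o[k])
for n in("side","top"):
    cv2.imwrite(f"pics/{n}0.png",env.read_camera(n)[:,:,::-1]); print(n,env.camera_params(n))
E
```

```text
time_s 0.0
qpos [-62.38843951  18.44073046  -4.01424063  83.17627683   1.29478
  78.5410601   -3.26002339]
joint_velocities [ 0.04572715  0.01928513  0.0672932  -0.07561854  0.12877337  0.07339423
 -0.00226407]
effort [-6.43753697e-05 -4.91278303e+01 -4.03972026e-01 -3.12526309e+01
 -6.38717436e-02  4.38043533e-02  1.79892613e-04]
tool_pos [0.2929089  0.57962574 0.22143036]
tool_rot [1.79993980e+02 1.12839023e-01 6.31969215e+01]
force [-0.21227469 -0.06557358  0.04791524]
wrist_torque [-0.04371851 -0.00954436 -0.00820561]
grip_width 0.08695382871090926
side {'fx': 437.2335929566491, 'fy': 437.2335929566491, 'cx': 260.49883259912787, 'cy': 200.50342666100798, 'k1': -0.17249192401278737, 'R': array([[-0.99986737, -0.01605868,  0.00271373],
       [-0.00804407,  0.34206234, -0.93964283],
       [ 0.01416116, -0.93954003, -0.34214615]]), 't': array([0.55146254, 0.07241771, 1.01796764])}
top {'fx': 444.1774729277717, 'fy': 444.1774729277717, 'cx': 257.480085315567, 'cy': 184.59561479159063, 'k1': -0.006590925824420772, 'R': array([[-0.00806419, -0.99993342,  0.00825404],
       [-0.9941118 ,  0.00712472, -0.10812476],
       [ 0.10805876, -0.00907738, -0.99410307]]), 't': array([0.01725221, 0.53368538, 0.91743125])}
```

View pics/top0.png

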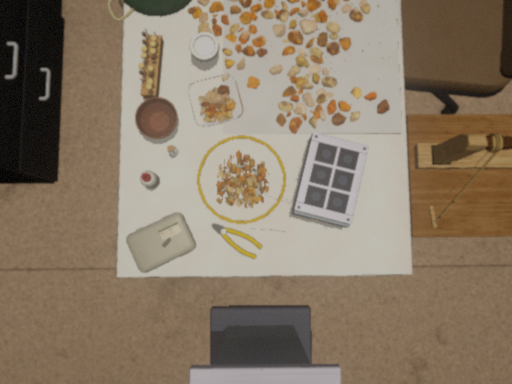

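View pics/side0.png

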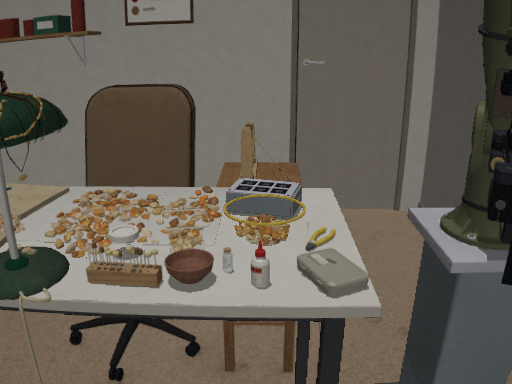

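```bash
cat > h.py <<'E'
import numpy as np,cv2
from cell import env
def K(n):
    p=env.camera_params(n); M=np.array([[p['fx'],0,p['cx']],[0,p['fy'],p['cy']],[0,0,1]]); return M,np.array([p['k1'],0,0,0,0.]),np.array(p['R']),np.array(p['t'])
def proj(n,X):
    M,d,R,t=K(n); return cv2.projectPoints(np.float64(X).reshape(-1,1,3),cv2.Rodrigues(R)[0],t,M,d)[0].reshape(-1,2)
def onz(n,px,z):
    M,d,R,t=K(n); r=cv2.undistortPoints(np.float64(px).reshape(-1,1,2),M,d).reshape(-1,2)
    D=np.c_[r,np.ones(len(r))]@R; C=-R.T@t
    return C+D*((z-C[2])/D[:,2])[:,None]
def blobs(n,box,thr,amin):
    u0,v0,u1,v1=box; g=cv2.cvtColor(cv2.imread(f'pics/{n}0.png'),cv2.COLOR_BGR2GRAY)[v0:v1,u0:u1]
    k,l,s,c=cv2.connectedComponentsWithStats((g<thr).astype(np.uint8))
    return [(c[i]+[u0,v0],s[i,4]) for i in range(1,k) if s[i,4]>=amin]
E
python3 - <<'E'
from h import *
for n,b in(("top",(295,132,370,228)),("side",(222,175,305,205))):
    for thr in (60,80):
        for c,a in blobs(n,b,thr,12):
            print(n,thr,c.round(1),a,onz(n,c,0.06).round(4))
a=cv2.resize(cv2.imread('pics/top0.png')[125:235,285:380],None,fx=5,fy=5,interpolation=2)
b=cv2.resize(cv2.imread('pics/side0.png')[165:225,210:320],(475,260),interpolation=2)
b=cv2.copyMakeBorder(b,0,a.shape[0]-260,0,0,0)
o=np.hstack([a,b]); cv2.imwrite('pics/c.png',cv2.resize(o,(800,463)))
E
```

```text
side 60 [249.1 182.3] 43 [[ 0.585  -0.1757  0.06  ]]
side 60 [265.2 183.6] 47 [[ 0.5418 -0.1654  0.06  ]]
side 60 [283.1 185.2] 49 [[ 0.4948 -0.1528  0.06  ]]
side 60 [243.5 187.5] 51 [[ 0.5977 -0.1306  0.06  ]]
side 60 [260.9 189.1] 57 [[ 0.5525 -0.1193  0.06  ]]
side 60 [278.7 190.7] 57 [[ 0.5074 -0.1076  0.06  ]]
side 80 [249.1 182.1] 54 [[ 0.5852 -0.1774  0.06  ]]
side 80 [265.3 183.6] 52 [[ 0.5416 -0.1657  0.06  ]]
side 80 [282.6 185.1] 57 [[ 0.4959 -0.1536  0.06  ]]
side 80 [243.6 187.4] 60 [[ 0.5976 -0.1316  0.06  ]]
side 80 [298.5 194.4] 57 [[ 0.4589 -0.08    0.06  ]]
side 80 [260.9 189. ] 62 [[ 0.5526 -0.1201  0.06  ]]
side 80 [278.7 190.6] 67 [[ 0.5073 -0.1083  0.06  ]]
side 80 [295.3 203.2] 16 [[ 0.4706 -0.0175  0.06  ]]
```

View pics/c.png

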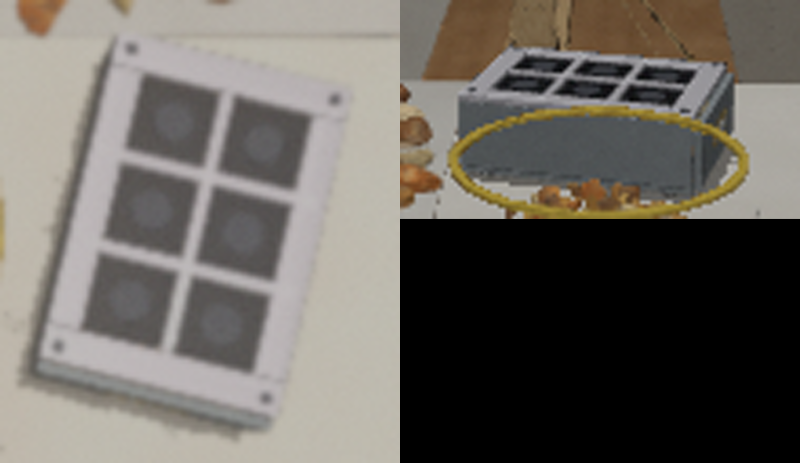

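The crops show the chest with its six plates in both views (top: about (331,180); side: about (264,187)). The yellow hoop lies beside it. Next I triangulate the plates, and get the hoop's height.

Run:
```python
from h import *
def tri(a,b):
    P=[];q=[]
    for n,p in(("top",a),("side",b)):
        M,d,R,t=K(n);P.append(np.c_[R,t]);q.append(cv2.undistortPoints(np.float64(p).reshape(-1,1,2),M,d).reshape(-1,2).T)
    X=cv2.triangulatePoints(*P,*q); return (X[:3]/X[3]).T
T=blobs("top",(295,132,370,228),105,150); T=[t for t in T if t[1]<600]
S=blobs("side",(222,175,305,205),60,12)
T=np.array([t[0] for t in T]);S=np.array([s[0] for s in S]);print(T.round(1))
A=onz("top",T,.06);B=onz("side",S,.06)
from scipy.optimize import linear_sum_assignment as lsa
D=np.linalg.norm(A[:,None]-B[None],axis=2);i,j=lsa(D);print((D[i,j]).round(4))
X=tri(T[i],S[j]);print(X.round(4))
# fit pose from top view at z=.06
m=np.array([[x,y] for x in(-46,0,46) for y in(-23,23)])/1e3
best=None
for src,name in((A[:,:2],'top'),(B[:,:2],'side'),(X[:,:2],'tri')):
    c=src.mean(0)
    for y0 in np.radians(np.arange(-60,60,1.)):
        R=np.array([[np.cos(y0),-np.sin(y0)],[np.sin(y0),np.cos(y0)]])
        w=m@R.T+c;d=np.linalg.norm(w[:,None]-src[None],axis=2);a,b=lsa(d);e=d[a,b].mean()
        if best is None or e<best[0]: best=(e,y0,b)
    b=best[2];H=(m).T@(src[b]-c);yaw=np.arctan2(H[0,1]-H[1,0],H[0,0]+H[1,1])
    R=np.array([[np.cos(yaw),-np.sin(yaw)],[np.sin(yaw),np.cos(yaw)]])
    print(name,c.round(4),np.degrees(yaw).round(2),'res mm',(np.linalg.norm(m@R.T+c-src[b],axis=1)*1e3).round(1))
    best=None
print('corners ctrl',T.mean(0))
print('hoop',tri([[241,180]],[[265,210]]))
print('glue,vial,bowl',onz("top",[[149,179],[172,151],[157,118]],.05).round(3), 'plate',onz("top",[[241,180],[198,180],[285,180],[241,137],[241,222]],.02).round(3))
```

```text
[[325.6 153.1]
 [347.4 158.5]
 [320.5 174.4]
 [342.4 180. ]
 [315.2 196.1]
 [337.4 201.7]]
[0.003  0.0023 0.0029 0.0046 0.0029 0.0025]
[[ 0.5964 -0.1286  0.0605]
 [ 0.5842 -0.1737  0.0605]
 [ 0.5515 -0.117   0.0606]
 [ 0.5402 -0.1619  0.0609]
 [ 0.5066 -0.1051  0.0607]
 [ 0.4943 -0.1504  0.0607]]
top [ 0.5446 -0.1395] -14.68 res mm [0.7 0.5 0.3 0.3 0.5 0.4]
side [ 0.5465 -0.1419] -14.42 res mm [1.4 0.7 1.6 0.4 0.3 1. ]
tri [ 0.5456 -0.1395] -14.67 res mm [1.  0.5 0.5 0.3 0.4 0.6]
corners ctrl [331.43247399 177.30258922]
hoop [[0.54021184 0.04713004 0.06732305]]
glue,vial,bowl [[0.545 0.239 0.05 ]
 [0.604 0.192 0.05 ]
 [0.675 0.225 0.05 ]] plate [[ 0.545  0.048  0.02 ]
 [ 0.546  0.141  0.02 ]
 [ 0.544 -0.046  0.02 ]
 [ 0.639  0.048  0.02 ]
 [ 0.455  0.049  0.02 ]]
```

Triangulated plate height is 60.5–60.9 mm (60 given) and the six-plate grid fits within 1 mm. The chest centre is (0.5455, -0.1395) with yaw -14.6°. The hoop's rim stands at z≈0.067. I'll swing along an arc with the fingers shut.

Emit:
carry_out:
  plan:
    - {"grip": 1, "dp": [-0.0045, 0.034, 0], "rotation": [0, 0, 3.25]}
    - {"grip": 1, "dp": [-0.0045, 0.034, 0], "rotation": [0, 0, 3.25]}
    - {"grip": 1, "dp": [-0.0045, 0.034, 0], "rotation": [0, 0, 3.25]}
    - {"grip": 1, "dp": [-0.0045, 0.034, 0], "rotation": [0, 0, 3.25]}
    - {"grip": 1, "dp": [-0.0045, 0.034, 0], "rotation": [0, 0, 3.25]}
    - {"grip": 1, "dp": [-0.0045, 0.034, 0], "rotation": [0, 0, 3.25]}
    - {"grip": 1, "dp": [-0.0045, 0.034, 0], "rotation": [0, 0, 3.25]}
    - {"grip": 1, "dp": [-0.0045, 0.034, 0], "rotation": [0, 0, 3.25]}
  force: 20

```text
time_s: 0.77
tool_pos: [0.4782, 0.3859, 0.2144]
tool_rot: [-179.7, 0.6, 37.3]
force: [1.3, 0.1, 0.9]
grip_width: 0.0419
```

Emit:
carry_out:
  plan:
    - {"grip": 1, "dp": [-0.004, 0.034, -0.001], "rotation": [0, 0, 3.25]}
    - {"grip": 1, "dp": [-0.004, 0.034, -0.001], "rotation": [0, 0, 3.25]}
    - {"grip": 1, "dp": [-0.004, 0.034, -0.001], "rotation": [0, 0, 3.25]}
    - {"grip": 1, "dp": [-0.004, 0.034, -0.001], "rotation": [0, 0, 3.25]}
    - {"grip": 1, "dp": [-0.004, 0.034, -0.001], "rotation": [0, 0, 3.25]}
    - {"grip": 1, "dp": [-0.004, 0.034, -0.001], "rotation": [0, 0, 3.25]}
    - {"grip": 1, "dp": [-0.004, 0.034, -0.001], "rotation": [0, 0, 3.25]}
    - {"grip": 1, "dp": [-0.004, 0.034, -0.001], "rotation": [0, 0, 3.25]}

```text
time_s: 1.43
tool_pos: [0.5682, 0.1145, 0.2179]
tool_rot: [179.8, 1.0, 9.9]
force: [-0.1, -0.2, -0.6]
grip_width: 0.0006
```

Emit:
carry_out:
  plan:
    - {"grip": 1, "dp": [-0.004, 0.034, 0], "rotation": [0, 0, 3.25]}
    - {"grip": 1, "dp": [-0.004, 0.034, 0], "rotation": [0, 0, 3.25]}
    - {"grip": 1, "dp": [-0.004, 0.034, 0], "rotation": [0, 0, 3.25]}
    - {"grip": 1, "dp": [-0.004, 0.034, 0], "rotation": [0, 0, 3.25]}
    - {"grip": 1, "dp": [-0.004, 0.034, 0], "rotation": [0, 0, 3.25]}
    - {"grip": 1, "dp": [-0.004, 0.034, 0], "rotation": [0, 0, 3.25]}
    - {"grip": 1, "dp": [-0.002, 0.02, 0], "rotation": [0, 0, 3.25]}
    - {"grip": 1, "dp": [0, 0, 0], "rotation": [0, 0, 0]}

```text
time_s: 2.1
tool_pos: [0.5383, -0.1294, 0.2175]
tool_rot: [179.1, 1.0, -15.0]
force: [0.2, -0.0, 0.1]
grip_width: 0.0006
```

```bash
cat >> h.py <<'E'
from scipy.spatial.transform import Rotation as Rn
C=np.array([.5455,-.1395]);YAW=-14.6
def world(px,py,z):
    r=Rn.from_euler('z',YAW,degrees=True).as_matrix()@[px/1e3,py/1e3,0]; return np.array([C[0]+r[0],C[1]+r[1],z])
def togo(px,py,z):
    o=env.get_obs();R=Rn.from_euler('xyz',o['tool_rot'],degrees=True)
    G=Rn.from_euler('xyz',[180,0,YAW],degrees=True)
    g=world(px,py,z);print('t',round(o['time_s'],2),'at',np.round(o['tool_pos'],4),'rot',np.round(o['tool_rot'],2),'F',np.round(o['force'],2),'w',round(o['grip_width'],4))
    print('goal',g.round(4),'dp',R.inv().apply(g-o['tool_pos']).round(4),'rotvec',(R.inv()*G).as_rotvec(degrees=True).round(2))
E
python3 -c "
from h import *
togo(-46,23,.1)
"
```

```text
t 2.1 at [ 0.5383 -0.1294  0.2175] rot [179.07   1.   -14.96] F [ 0.16 -0.04  0.15] w 0.0006
goal [ 0.5068 -0.1056  0.1   ] dp [-0.0345 -0.0167  0.1178] rotvec [ 0.92  1.   -0.36]
```

Emit:
carry_out:
  plan:
    - {"grip": 1, "dp": [-0.012, -0.006, 0.036], "rotation": [0.5, 0.5, 0]}
    - {"grip": 1, "dp": [-0.012, -0.006, 0.036], "rotation": [0.5, 0.5, 0]}
    - {"grip": 1, "dp": [-0.01, -0.005, 0.036], "rotation": [0, 0, 0]}
    - {"grip": 1, "dp": [0, 0, 0.01], "rotation": [0, 0, 0]}
    - {"grip": 1, "dp": [0, 0, 0], "rotation": [0, 0, 0]}

```text
time_s: 2.52
tool_pos: [0.511, -0.1015, 0.0976]
tool_rot: [-179.6, -0.4, -15.0]
force: [0.6, -1.0, 0.7]
grip_width: 0.0005
```

```bash
python3 -c "
from h import *
togo(-46,23,.064)
cv2.imwrite('pics/t1.png',cv2.resize(env.read_camera('top')[110:240,260:400,::-1],None,fx=4,fy=4))"
```

```text
t 2.52 at [ 0.511  -0.1015  0.0976] rot [-179.65   -0.38  -15.04] F [ 0.62 -0.96  0.66] w 0.0005
goal [ 0.5068 -0.1056  0.064 ] dp [-0.0033  0.0053  0.0336] rotvec [-0.35 -0.38 -0.44]
```

View pics/t1.png

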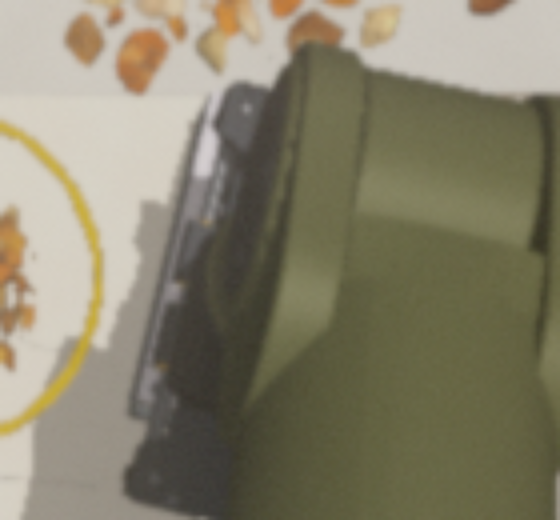

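The picture shows the gripper over the chest, aligned with its long edge (about (175,290) in the crop), and the hoop clear to the left. The plates are hidden, so I rely on the calibration and go on.

Emit:
carry_out:
  plan:
    - {"grip": 1, "dp": [-0.003, 0.005, 0.02], "rotation": [-0.4, -0.4, -0.4]}
    - {"grip": 1, "dp": [0, 0, 0.008], "rotation": [0, 0, 0]}
    - {"grip": 1, "dp": [0, 0, 0], "rotation": [0, 0, 0]}

```text
time_s: 2.82
tool_pos: [0.5136, -0.1044, 0.0749]
tool_rot: [-179.9, -0.5, -14.4]
force: [-0.9, 0.6, 0.8]
grip_width: 0.0004
```

```bash
python3 -c "
from h import *
togo(-46,23,.06)"
```

```text
t 2.82 at [ 0.5136 -0.1044  0.0749] rot [-179.94   -0.47  -14.44] F [-0.92  0.6   0.8 ] w 0.0004
goal [ 0.5068 -0.1056  0.06  ] dp [-0.0064  0.0029  0.0148] rotvec [-0.06 -0.47  0.16]
```

Emit:
carry_out:
  plan:
    - {"grip": 1, "dp": [-0.006, 0.003, 0], "rotation": [0, -0.4, 0]}
    - {"grip": 1, "dp": [0, 0, 0], "rotation": [0, 0, 0]}
    - {"grip": 1, "dp": [0, 0, 0], "rotation": [0, 0, 0]}

```text
time_s: 3.07
tool_pos: [0.5105, -0.1062, 0.0789]
tool_rot: [-179.9, -0.4, -14.4]
force: [0.1, -0.1, -0.9]
grip_width: 0.0005
```

```bash
python3 -c "
from h import *
togo(-46,23,.06)"
```

```text
t 3.07 at [ 0.5105 -0.1062  0.0789] rot [-179.88   -0.38  -14.43] F [ 0.09 -0.13 -0.91] w 0.0005
goal [ 0.5068 -0.1056  0.06  ] dp [-0.0039  0.0005  0.0189] rotvec [-0.12 -0.38  0.17]
```

Emit:
carry_out:
  plan:
    - {"grip": 1, "dp": [-0.004, 0, 0], "rotation": [0, -0.4, 0]}
    - {"grip": 1, "dp": [0, 0, 0.005], "rotation": [0, 0, 0]}
    - {"grip": 1, "dp": [0, 0, 0.005], "rotation": [0, 0, 0]}

```text
time_s: 3.32
tool_pos: [0.509, -0.1054, 0.0718]
tool_rot: [-179.8, -0.3, -14.5]
force: [0.5, 0.1, 0.1]
grip_width: 0.0005
```

Emit:
carry_out:
  plan:
    - {"grip": 1, "dp": [0, 0, 0], "rotation": [0, 0, 0]}

```text
time_s: 3.4
tool_pos: [0.5085, -0.1053, 0.071]
tool_rot: [-179.8, -0.2, -14.5]
force: [-0.9, -0.8, -0.2]
grip_width: 0.0005
```

```bash
python3 -c "
from h import *
togo(-46,23,.06)"
```

```text
t 3.4 at [ 0.5085 -0.1053  0.071 ] rot [-179.77   -0.24  -14.46] F [-0.88 -0.84 -0.21] w 0.0005
goal [ 0.5068 -0.1056  0.06  ] dp [-0.0016  0.0008  0.011 ] rotvec [-0.23 -0.24  0.14]
```

Emit:
carry_out:
  plan:
    - {"grip": 1, "dp": [-0.002, 0.001, 0.004], "rotation": [0, 0, 0]}
    - {"grip": 1, "dp": [0, 0, 0.003], "rotation": [0, 0, 0]}
    - {"grip": 1, "dp": [0, 0, 0.002], "rotation": [0, 0, 0]}

```text
time_s: 3.65
tool_pos: [0.5061, -0.1058, 0.061]
tool_rot: [-179.8, -0.2, -14.5]
force: [0.3, -0.5, 0.5]
grip_width: 0.0002
```

Emit:
carry_out:
  plan:
    - {"grip": 1, "dp": [0, 0, 0.002], "rotation": [0, 0, 0]}

```text
time_s: 3.73
tool_pos: [0.506, -0.1058, 0.0603]
tool_rot: [-179.7, -0.2, -14.5]
force: [-10.2, 2.0, 31.0]
grip_width: 0.0008
```

Emit:
carry_out:
  plan:
    - {"grip": 1, "dp": [0, 0, 0.002], "rotation": [0, 0, 0]}

```text
time_s: 3.82
tool_pos: [0.506, -0.1058, 0.0603]
tool_rot: [-179.7, -0.1, -14.5]
force: [-9.0, 1.0, 24.5]
grip_width: 0.0002
```

Emit:
carry_out:
  plan:
    - {"grip": 1, "dp": [0, 0, 0.002], "rotation": [0, 0, 0]}

```text
time_s: 3.9
tool_pos: [0.5059, -0.1058, 0.0604]
tool_rot: [-179.6, -0.0, -14.5]
force: [-7.7, 2.0, 17.4]
grip_width: 0.0006
```

Rigid at z=0.0603 (31 N): a dummy. On to the next plate.

Emit:
carry_out:
  plan:
    - {"grip": 1, "dp": [0, 0, -0.01], "rotation": [0, 0, 0]}
    - {"grip": 1, "dp": [0, 0.022, -0.003], "rotation": [0, 0, 0]}
    - {"grip": 1, "dp": [0, 0.022, 0], "rotation": [0, 0, 0]}
    - {"grip": 1, "dp": [0, 0.001, 0], "rotation": [0, 0, 0]}
    - {"grip": 1, "dp": [0, 0, 0], "rotation": [0, 0, 0]}

```text
time_s: 4.32
tool_pos: [0.4955, -0.1495, 0.0744]
tool_rot: [-179.6, -0.1, -14.3]
force: [0.7, -0.3, -0.1]
grip_width: 0.0007
```

```bash
python3 -c "
from h import *
togo(-46,-23,.061)"
```

```text
t 4.32 at [ 0.4955 -0.1495  0.0744] rot [-1.7955e+02 -1.1000e-01 -1.4320e+01] F [ 0.66 -0.34 -0.07] w 0.0007
goal [ 0.4952 -0.1502  0.061 ] dp [-0.0002  0.0009  0.0134] rotvec [-0.45 -0.11  0.28]
```

Emit:
carry_out:
  plan:
    - {"grip": 1, "dp": [-0.001, 0.001, 0.007], "rotation": [-0.3, 0, 0]}
    - {"grip": 1, "dp": [0, 0, 0.003], "rotation": [0, 0, 0]}
    - {"grip": 1, "dp": [0, 0, 0.002], "rotation": [0, 0, 0]}

```text
time_s: 4.57
tool_pos: [0.4946, -0.1485, 0.061]
tool_rot: [-179.8, -0.1, -14.3]
force: [-0.5, -0.6, 0.1]
grip_width: 0.0007
```

Emit:
carry_out:
  plan:
    - {"grip": 1, "dp": [0, 0, 0.0015], "rotation": [0, 0, 0]}

```text
time_s: 4.65
tool_pos: [0.4946, -0.1483, 0.0603]
tool_rot: [-179.9, -0.0, -14.2]
force: [-9.2, 0.3, 28.0]
grip_width: 0.0003
```

Emit:
carry_out:
  plan:
    - {"grip": 1, "dp": [0, 0, 0.0015], "rotation": [0, 0, 0]}

```text
time_s: 4.73
tool_pos: [0.4946, -0.1483, 0.0604]
tool_rot: [-179.9, 0.0, -14.1]
force: [-7.6, -0.0, 20.9]
grip_width: 0.0006
```

Emit:
carry_out:
  plan:
    - {"grip": 1, "dp": [0, 0, 0.0015], "rotation": [0, 0, 0]}

```text
time_s: 4.82
tool_pos: [0.4946, -0.1483, 0.0604]
tool_rot: [-179.9, 0.1, -14.1]
force: [-5.6, -0.2, 15.2]
grip_width: 0.0003
```

Also rigid at 0.0603. Next is plate (0,-23), +46 mm along the tool's x.

Emit:
carry_out:
  plan:
    - {"grip": 1, "dp": [0, 0, -0.01], "rotation": [0, -0.1, -0.2]}
    - {"grip": 1, "dp": [0.022, 0.001, -0.003], "rotation": [0, 0, -0.2]}
    - {"grip": 1, "dp": [0.022, 0.001, 0], "rotation": [0, 0, 0]}
    - {"grip": 1, "dp": [0.001, 0, 0], "rotation": [0, 0, 0]}
    - {"grip": 1, "dp": [0, 0, 0], "rotation": [0, 0, 0]}

```text
time_s: 5.23
tool_pos: [0.5392, -0.1568, 0.0726]
tool_rot: [-179.7, 0.4, -13.4]
force: [-1.1, -0.1, -0.7]
grip_width: 0.0006
```

```bash
python3 -c "
from h import *
togo(0,-23,.061)"
```

```text
t 5.23 at [ 0.5392 -0.1568  0.0726] rot [-179.75    0.36  -13.35] F [-1.13 -0.06 -0.72] w 0.0006
goal [ 0.5397 -0.1618  0.061 ] dp [0.0017 0.0047 0.0115] rotvec [-0.25  0.36  1.24]
```

Emit:
carry_out:
  plan:
    - {"grip": 1, "dp": [0.001, 0.005, 0.003], "rotation": [-0.2, 0.3, 1.2]}
    - {"grip": 1, "dp": [0, 0.001, 0.003], "rotation": [0, 0, 0]}
    - {"grip": 1, "dp": [0, 0, 0], "rotation": [0, 0, 0]}

```text
time_s: 5.48
tool_pos: [0.5371, -0.1615, 0.0644]
tool_rot: [-180.0, 0.2, -14.6]
force: [-0.6, -0.2, -0.4]
grip_width: 0.0002
```

```bash
python3 -c "
from h import *
togo(0,-23,.061)"
```

```text
t 5.48 at [ 0.5371 -0.1615  0.0644] rot [-179.97    0.22  -14.56] F [-0.64 -0.21 -0.35] w 0.0002
goal [ 0.5397 -0.1618  0.061 ] dp [ 0.0026 -0.0004  0.0034] rotvec [-0.03  0.22  0.04]
```

Emit:
carry_out:
  plan:
    - {"grip": 1, "dp": [0.002, 0, 0.001], "rotation": [0, 0.2, 0]}
    - {"grip": 1, "dp": [0.001, 0, 0.0015], "rotation": [0, 0, 0]}

```text
time_s: 5.65
tool_pos: [0.5387, -0.162, 0.0612]
tool_rot: [-179.9, 0.1, -14.6]
force: [0.4, 0.4, -0.3]
grip_width: 0.0007
```

Emit:
carry_out:
  plan:
    - {"grip": 1, "dp": [0, 0, 0.0015], "rotation": [0, 0, 0]}

```text
time_s: 5.73
tool_pos: [0.5387, -0.162, 0.0604]
tool_rot: [-179.9, 0.1, -14.6]
force: [-4.4, 1.7, 15.8]
grip_width: 0.0004
```

Emit:
carry_out:
  plan:
    - {"grip": 1, "dp": [0, 0, 0.0015], "rotation": [0, 0, 0]}

```text
time_s: 5.82
tool_pos: [0.5387, -0.162, 0.0604]
tool_rot: [-179.9, 0.1, -14.6]
force: [-5.5, 1.4, 15.5]
grip_width: 0.0004
```

Emit:
carry_out:
  plan:
    - {"grip": 1, "dp": [0, 0, 0.0015], "rotation": [0, 0, 0]}

```text
time_s: 5.9
tool_pos: [0.5387, -0.162, 0.0604]
tool_rot: [-179.8, 0.1, -14.6]
force: [-4.5, 0.9, 10.0]
grip_width: 0.0004
```

Rigid again. Next is (0,+23).

Emit:
carry_out:
  plan:
    - {"grip": 1, "dp": [0, 0, -0.01], "rotation": [0, 0, 0]}
    - {"grip": 1, "dp": [0, -0.022, -0.003], "rotation": [0, 0, 0]}
    - {"grip": 1, "dp": [0, -0.022, 0], "rotation": [0, 0, 0]}
    - {"grip": 1, "dp": [0, -0.002, 0.002], "rotation": [0, 0, 0]}
    - {"grip": 1, "dp": [0, 0, 0.002], "rotation": [0, 0, 0]}

```text
time_s: 6.32
tool_pos: [0.5513, -0.1184, 0.0731]
tool_rot: [-179.8, -0.1, -14.8]
force: [0.2, -0.6, 0.1]
grip_width: 0.0007
```

```bash
python3 -c "
from h import *
togo(0,23,.061)"
```

```text
t 6.32 at [ 0.5513 -0.1184  0.0731] rot [-1.7978e+02 -1.2000e-01 -1.4820e+01] F [ 0.15 -0.63  0.11] w 0.0007
goal [ 0.5513 -0.1172  0.061 ] dp [-0.0004 -0.0011  0.0121] rotvec [-0.22 -0.12 -0.22]
```

Emit:
carry_out:
  plan:
    - {"grip": 1, "dp": [-0.001, -0.001, 0.006], "rotation": [-0.2, 0, -0.2]}
    - {"grip": 1, "dp": [0, 0, 0.003], "rotation": [0, 0, 0]}
    - {"grip": 1, "dp": [0, 0, 0.0015], "rotation": [0, 0, 0]}

```text
time_s: 6.57
tool_pos: [0.55, -0.1189, 0.0618]
tool_rot: [179.9, -0.1, -14.6]
force: [0.9, -1.6, -0.3]
grip_width: 0.0004
```

Emit:
carry_out:
  plan:
    - {"grip": 1, "dp": [0, 0, 0.0015], "rotation": [0, 0, 0]}

```text
time_s: 6.65
tool_pos: [0.5496, -0.1195, 0.0598]
tool_rot: [180.0, -0.1, -14.7]
force: [0.3, 1.9, 4.2]
grip_width: 0.0008
```

Emit:
carry_out:
  plan:
    - {"grip": 1, "dp": [0, 0, 0.0015], "rotation": [0, 0, 0]}

```text
time_s: 6.73
tool_pos: [0.5496, -0.1195, 0.0584]
tool_rot: [-180.0, -0.1, -14.8]
force: [-0.8, 2.4, 4.7]
grip_width: 0.0005
```

Emit:
carry_out:
  plan:
    - {"grip": 1, "dp": [0, 0, 0.0015], "rotation": [0, 0, 0]}

```text
time_s: 6.82
tool_pos: [0.5496, -0.1194, 0.0571]
tool_rot: [-180.0, -0.1, -14.8]
force: [-2.8, 1.9, 4.7]
grip_width: 0.0001
```

This one gives: z is down to 0.0571 with only about 4.7 N. I'll press it fully.

Emit:
carry_out:
  plan:
    - {"grip": 1, "dp": [0, 0, 0.002], "rotation": [0, 0, 0]}

```text
time_s: 6.9
tool_pos: [0.5496, -0.1195, 0.0553]
tool_rot: [-179.9, -0.1, -14.8]
force: [-0.7, 2.7, 3.1]
grip_width: 0.0003
```

Emit:
carry_out:
  plan:
    - {"grip": 1, "dp": [0, 0, 0.002], "rotation": [0, 0, 0]}

```text
time_s: 6.98
tool_pos: [0.5497, -0.1194, 0.0541]
tool_rot: [-179.9, -0.1, -14.8]
force: [-5.8, 3.1, 22.7]
grip_width: 0.0005
```

Emit:
carry_out:
  plan:
    - {"grip": 1, "dp": [0, 0, 0.002], "rotation": [0, 0, 0]}

```text
time_s: 7.07
tool_pos: [0.5497, -0.1195, 0.054]
tool_rot: [-179.8, -0.0, -14.8]
force: [-9.1, 2.5, 25.1]
grip_width: 0.0006
```

Emit:
carry_out:
  plan:
    - {"grip": 1, "dp": [0, 0, 0.0015], "rotation": [0, 0, 0]}
    - {"grip": 1, "dp": [0, 0, 0.0015], "rotation": [0, 0, 0]}

```text
time_s: 7.23
tool_pos: [0.5497, -0.1195, 0.0543]
tool_rot: [-179.7, 0.1, -14.9]
force: [-4.3, 2.5, 12.6]
grip_width: 0.0002
```

It bottomed at z=0.054, which is 6 mm down. Now I lift straight up and swing clear so the cameras can see.

Emit:
carry_out:
  plan:
    - {"grip": 1, "dp": [0, 0, -0.008], "rotation": [0, 0, 0]}
    - {"grip": 1, "dp": [0, 0, -0.02], "rotation": [0, 0, 0]}
    - {"grip": 1, "dp": [0, 0, -0.035], "rotation": [0, 0, 0]}
    - {"grip": 1, "dp": [0, 0, -0.035], "rotation": [0, 0, 0]}
    - {"grip": 1, "dp": [0, 0, -0.035], "rotation": [0, 0, 0]}
    - {"grip": 1, "dp": [0, 0, -0.03], "rotation": [0, 0, 0]}
    - {"grip": 1, "dp": [0, 0, -0.02], "rotation": [0, 0, 0]}
    - {"grip": 1, "dp": [0, 0, 0], "rotation": [0, 0, 0]}

```text
time_s: 7.9
tool_pos: [0.5471, -0.1259, 0.2431]
tool_rot: [179.8, 0.2, -15.2]
force: [-0.1, -0.6, 0.3]
grip_width: 0.0002
```

Emit:
carry_out:
  plan:
    - {"grip": 1, "dp": [0.0, -0.034, 0], "rotation": [0, 0, -3.25]}
    - {"grip": 1, "dp": [0.0, -0.034, 0], "rotation": [0, 0, -3.25]}
    - {"grip": 1, "dp": [0.0, -0.034, 0], "rotation": [0, 0, -3.25]}
    - {"grip": 1, "dp": [0.0, -0.034, 0], "rotation": [0, 0, -3.25]}
    - {"grip": 1, "dp": [0.0, -0.034, 0], "rotation": [0, 0, -3.25]}
    - {"grip": 1, "dp": [0.0, -0.034, 0], "rotation": [0, 0, -3.25]}
    - {"grip": 1, "dp": [0.0, -0.034, 0], "rotation": [0, 0, -3.25]}
    - {"grip": 1, "dp": [0.0, -0.034, 0], "rotation": [0, 0, -3.25]}

```text
time_s: 8.57
tool_pos: [0.5673, 0.1341, 0.2364]
tool_rot: [179.1, 0.2, 10.3]
force: [0.5, -0.5, -0.1]
grip_width: 0.0004
```

Emit:
carry_out:
  plan:
    - {"grip": 1, "dp": [0.0, -0.034, 0], "rotation": [0, 0, -3.25]}
    - {"grip": 1, "dp": [0.0, -0.034, 0], "rotation": [0, 0, -3.25]}
    - {"grip": 1, "dp": [0.0, -0.034, 0], "rotation": [0, 0, -3.25]}
    - {"grip": 1, "dp": [0.0, -0.034, 0], "rotation": [0, 0, -3.25]}
    - {"grip": 1, "dp": [0.0, -0.034, 0], "rotation": [0, 0, -3.25]}
    - {"grip": 1, "dp": [0.0, -0.034, 0], "rotation": [0, 0, -3.25]}
    - {"grip": 1, "dp": [0.0, -0.034, 0], "rotation": [0, 0, -3.25]}
    - {"grip": 1, "dp": [0.0, -0.034, 0], "rotation": [0, 0, -3.25]}

```text
time_s: 9.23
tool_pos: [0.4621, 0.3899, 0.2196]
tool_rot: [179.0, 1.2, 37.3]
force: [0.3, -0.1, -0.4]
grip_width: 0.0001
```

Emit:
carry_out:
  plan:
    - {"grip": 1, "dp": [0.0, -0.034, 0], "rotation": [0, 0, -3.25]}
    - {"grip": 1, "dp": [0.0, -0.034, 0], "rotation": [0, 0, -3.25]}
    - {"grip": 1, "dp": [0.0, -0.034, 0], "rotation": [0, 0, -3.25]}
    - {"grip": 1, "dp": [0.0, -0.034, 0], "rotation": [0, 0, -3.25]}
    - {"grip": 1, "dp": [0.0, -0.034, 0], "rotation": [0, 0, -3.25]}
    - {"grip": 1, "dp": [0.0, -0.034, 0], "rotation": [0, 0, -3.25]}
    - {"grip": 1, "dp": [0.0, 0, 0], "rotation": [0, 0, 0]}
    - {"grip": 1, "dp": [0.0, 0, 0], "rotation": [0, 0, 0]}

```text
time_s: 9.9
tool_pos: [0.3022, 0.5396, 0.203]
tool_rot: [179.5, 2.2, 58.4]
force: [1.3, -0.2, 0.9]
grip_width: 0.0007
```

Run:
```python
from h import *
o=env.get_obs();print(o['time_s'],np.round(o['tool_pos'],3),np.round(o['force'],1),np.abs(o['joint_velocities']).max())
for n in("top","side"): cv2.imwrite(f'pics/{n}9.png',env.read_camera(n)[:,:,::-1])
a=cv2.resize(cv2.imread('pics/top9.png')[110:290,110:380],(800,533));cv2.imwrite('pics/e.png',a)
for m in((-84,0,.0),):pass
# known drawer front edge at 34 mm out, shut
for X in(-84,-118): print(X,proj("top",world(X,0,.05)).round(1),proj("side",world(X,60,.03)).round(1))
```

```text
9.9 [0.302 0.54  0.203] [ 1.3 -0.2  0.9] 3.3262080066874833
-84 [[321.4 216.5]] [[290.4 208.6]]
-118 [[317.6 232.5]] [[304.  209.9]]
```

View pics/e.png

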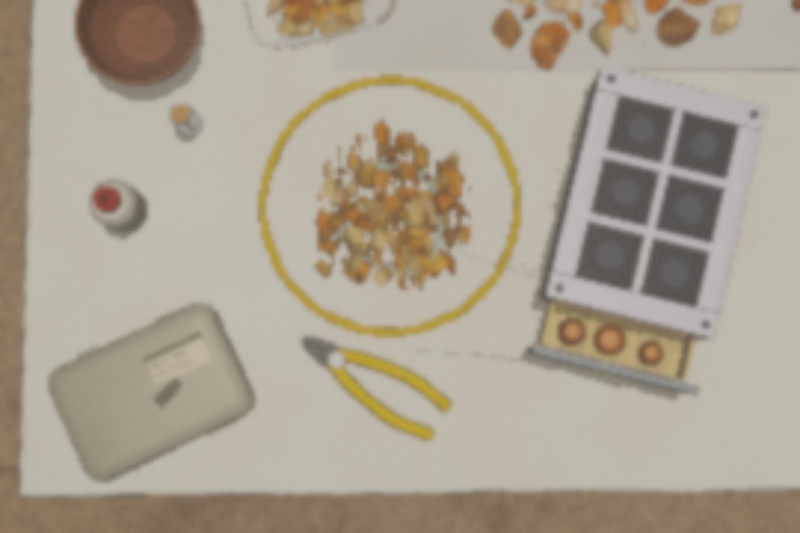

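View pics/side9.png

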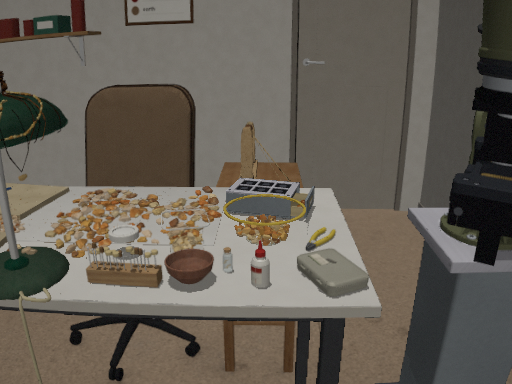

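The drawer front is at about (317,235) in the full top picture. Fully out was predicted at (317.6,232.5) and shut at (321,216), so it is out. All plates look alike and the bystanders look unmoved. I let the arm settle, run a numeric check, and hand in.

Emit:
carry_out:
  plan:
    - {"grip": 1, "dp": [0, 0, 0], "rotation": [0, 0, 0]}
    - {"grip": 1, "dp": [0, 0, 0], "rotation": [0, 0, 0]}
    - {"grip": 1, "dp": [0, 0, 0], "rotation": [0, 0, 0]}

```text
time_s: 10.25
tool_pos: [0.3065, 0.5365, 0.2023]
tool_rot: [179.4, 2.3, 58.0]
force: [0.2, 0.3, -0.3]
grip_width: 0.0004
```

Run:
```python
from h import *
a,b=cv2.imread('pics/top0.png'),cv2.imread('pics/top9.png')
d=cv2.absdiff(a,b).max(2)
for n,(u0,v0,u1,v1) in dict(tin=(122,208,200,276),glue=(138,167,164,192),cutters=(208,218,268,262),vial=(164,142,184,162),bowl=(132,94,182,142),plates=(305,140,360,212),drawer=(285,212,350,245)).items(): print(n,(d[v0:v1,u0:u1]>30).sum(), round(float(d[v0:v1,u0:u1].mean()),1))
o=env.get_obs();print(o['time_s'],np.round(o['tool_pos'],3),np.round(o['force'],1),np.abs(o['joint_velocities']).max())
env.sign_off()
```

```text
tin 0 1.6
glue 0 2.3
cutters 0 1.6
vial 0 1.5
bowl 0 2.1
plates 0 1.9
drawer 1151 33.9
10.25 [0.306 0.536 0.202] [ 0.2  0.3 -0.3] 0.9123714607297491
the job is handed in; nothing more can be done
```

The drawer is open and the job was handed in at about 10.3 s; sign-off gives no verdict.

- **Finding the plate:** With shut fingers I felt four plates. (-46,+23), (-46,-23) and (0,-23) were rigid at z ≈ 0.060, with at most 31 N on the fingers. Plate (0,+23) gave at about 4–5 N.
- **Pressing it:** I pressed it to its stop at z ≈ 0.054, about 6 mm down, with at most about 25 N, then lifted straight up and swung clear.
- **Drawer:** In the top view its front is within about 3 px of where fully out (34 mm) should appear. That measurement is from a picture by eye, so it is approximate.
- **Plates and bystanders:** The before and after pictures show no changed pixels around the plates or any bystander; only the drawer area changed.
- **Robot:** The force reading was about 0 N and the arm was nearly still when I handed in.

No final check failed. The plates triangulated at 60.5–60.9 mm high against the 60 mm given, within the calibration error.

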